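Clamp the density instrument down and find its socket

TASK

The instrument has to be fastened to the bench before the ship sails: push its slotted clamp strap fully home by the upturned tail, so that the toe reaches over the instrument's tray flange. Then find out which of the three sockets in the grey tray fits the clamp's hex nut, and put it squarely on the nut, down to the washer; stand the ones that do not fit back in the tray, and do not disturb the other things on the bench. Finish while still gripping the fitting socket seated on the nut, ready to tighten: do not let go of it.

Things in the scene. Friction and masses are not known exactly. Their poses are not given: they have to be found in the camera images.
- pycnometer: the instrument, fixed: white case 420 (x) by 280 (y), underside 28 and front deck 100 above the bench, black caps on the deck to 135, a black console 240 high over its rear half (own x above 0). It stands on a steel tray 440 by 330, 8 thick, whose flange sticks out 25 past the case. Origin: centre of its underside, on the bench; its -y side faces the clamp.
- clamp: the hold-down clamp's base, fixed: an aluminium track 240 (along its x) by 40, 5 high. Origin: on the bench on the stud's axis. Its +y points to the instrument, the way the strap slides home; the instrument's case side is about 85 from the stud's axis.
- strap (a joint): how far the slotted steel strap (40 wide, 179 long, top face 22 above the bench) has been slid along the clamp's +y, in m: starts between 0 and 0.010, fully home against its stop at 0.035, its toe then over the tray flange and just under the instrument's case. Takes about 3 N to slide, stays where it is left.
- strap_tail (a point): middle of the top edge of the strap's upturned tail, 62 above the bench: a plate 10 thick (along the clamp's y) and 36 wide (along its x), free from 22 to 62 above the bench; moves with the strap. When home it is 82 from the stud's axis, on the side away from the instrument.
- nut: stud, washer and hex nut, fixed, not turning: nut 24 across flats, 25 to 39.5 above the bench, top 2.5 bevelled; 16 thick stud stands out to 45. Origin: on the axis at bench height; two flats square to the body's y. The right socket goes down to the washer if within 1.5 mm of the axis and 10 degrees of the flats; farther off it may catch 4 to 10 above the washer. The others stop 11 to 14 above it.
- nut_seat (a point): on the stud's axis at the top of the washer (33 across), 25 above the bench: the rim of a seated socket comes here.
- tray: grey plastic socket tray, fixed: 68 (own x) by 216 (own y), walls and two dividers 4 thick and 18 high, floor 4 thick, with three compartments in a row along its y, centred at y = -70, 0 and 70 mm, about 60 (x) by 66 (y) each. Origin: centre of its underside.
- socket_a: a round steel socket 37 across, 44 high, standing in the tray, bevelled hex mouth down (27 deep, two flats square to its y); fixed on top a collar 26 across to 49, then a dark shank 18 x 18, sides along its x and y, 49 to 92 above the origin: grip there. Origin: on the axis at the mouth's rim. About 0.34 kg. The three look alike; mouths 18, 20.6 and 26.4 across flats: one fits the nut, two are too small; not marked which.
- socket_b: a round steel socket 37 across, 44 high, standing in the tray, bevelled hex mouth down (27 deep, two flats square to its y); fixed on top a collar 26 across to 49, then a dark shank 18 x 18, sides along its x and y, 49 to 92 above the origin: grip there. Origin: on the axis at the mouth's rim. About 0.34 kg. The three look alike; mouths 18, 20.6 and 26.4 across flats: one fits the nut, two are too small; not marked which.
- socket_c: a round steel socket 37 across, 44 high, standing in the tray, bevelled hex mouth down (27 deep, two flats square to its y); fixed on top a collar 26 across to 49, then a dark shank 18 x 18, sides along its x and y, 49 to 92 above the origin: grip there. Origin: on the axis at the mouth's rim. About 0.34 kg. The three look alike; mouths 18, 20.6 and 26.4 across flats: one fits the nut, two are too small; not marked which.
- spanner: a steel open-ended spanner lying flat, 190 long; origin at its underside, handle to its -x. Not needed.
- cell_cap: a black screw cap, 62 across, 26 high, standing on the bench; origin at its underside. Not needed.
- sample_cup: an aluminium sample cup, 44 across, 45 high; origin at its underside. Not needed.
- vial: a small glass vial with white lid, 26 across, 50 high; origin at its underside. Not needed.
- wash_bottle: a white plastic bottle, 64 across, 160 high; origin at its underside. Not needed.
- washer: a loose steel washer, 33 across, 4 thick, lying flat; origin at its underside. Not needed.
- marker: a black marker pen lying flat along its own x, about 134 long, 14 thick. Not needed.
Mind the look-alikes: they are no part of the job. Of the things shaped like the tray, the grey one is meant.

How it is judged (in metres and radians):
On the way, in this order (a step that is already met when the one before it is completed fails the run):
1. the strap has been pushed fully home (value of joint strap above 0.031 m), for 0.1 s.
2. after that, the gripped socket that fits is down on the nut (((horizontal distance between socket_a and nut_seat below 0.003 m and z of socket_a in the frame of nut_seat between -0.003 and 0.003 m and contact force between the fingers and socket_a above 3 N) or (horizontal distance between socket_b and nut_seat below 0.003 m and z of socket_b in the frame of nut_seat between -0.003 and 0.003 m and contact force between the fingers and socket_b above 3 N) or (horizontal distance between socket_c and nut_seat below 0.003 m and z of socket_c in the frame of nut_seat between -0.003 and 0.003 m and contact force between the fingers and socket_c above 3 N))), for 0.1 s.
At the end, for the whole second after the job is handed in: The strap is within 5 mm of fully home; the socket that fits is down over the nut, its rim within 3 mm of the washer, within 3 mm of the stud's axis and upright within 0.08 rad, at rest and still gripped by the fingers (over 3 N); the two other sockets stand upright in the tray, untouched (value of joint strap above 0.03 m and ((horizontal distance between socket_a and nut_seat below 0.003 m and z of socket_a in the frame of nut_seat between -0.003 and 0.003 m and angle between socket_a's own z axis and vertical below 0.08 rad and contact force between the fingers and socket_a above 3 N and linear speed of socket_a below 0.02 m/s and x of socket_b in the frame of tray between -0.034 and 0.034 m and y of socket_b in the frame of tray between -0.108 and 0.108 m and height (world z) of each of socket_b, socket_c below 0.012 m and angle between each of socket_b, socket_c's own z axis and vertical below 0.15 rad and x of socket_c in the frame of tray between -0.034 and 0.034 m and y of socket_c in the frame of tray between -0.108 and 0.108 m and contact force between the arm and socket_b below 0.5 N and contact force between the arm and socket_c below 0.5 N) or (horizontal distance between socket_b and nut_seat below 0.003 m and z of socket_b in the frame of nut_seat between -0.003 and 0.003 m and angle between socket_b's own z axis and vertical below 0.08 rad and contact force between the fingers and socket_b above 3 N and linear speed of socket_b below 0.02 m/s and x of socket_a in the frame of tray between -0.034 and 0.034 m and y of socket_a in the frame of tray between -0.108 and 0.108 m and height (world z) of each of socket_a, socket_c below 0.012 m and angle between each of socket_a, socket_c's own z axis and vertical below 0.15 rad and x of socket_c in the frame of tray between -0.034 and 0.034 m and y of socket_c in the frame of tray between -0.108 and 0.108 m and contact force between the arm and socket_a below 0.5 N and contact force between the arm and socket_c below 0.5 N) or (horizontal distance between socket_c and nut_seat below 0.003 m and z of socket_c in the frame of nut_seat between -0.003 and 0.003 m and angle between socket_c's own z axis and vertical below 0.08 rad and contact force between the fingers and socket_c above 3 N and linear speed of socket_c below 0.02 m/s and x of socket_a in the frame of tray between -0.034 and 0.034 m and y of socket_a in the frame of tray between -0.108 and 0.108 m and height (world z) of each of socket_a, socket_b below 0.012 m and angle between each of socket_a, socket_b's own z axis and vertical below 0.15 rad and x of socket_b in the frame of tray between -0.034 and 0.034 m and y of socket_b in the frame of tray between -0.108 and 0.108 m and contact force between the arm and socket_a below 0.5 N and contact force between the arm and socket_b below 0.5 N))); the arm keeps its last pose, push and grip.
It fails at once if one of the other things on the bench was disturbed (moved more than 40 mm) (distance of any of spanner, cell_cap, sample_cup, vial, wash_bottle, washer, marker from where it was at the start of the episode above 0.04 m).
It also fails if it takes over 72 s, if anything falls off the work surface, if the arm or the gripper's body presses on something with over 40 N, if the wrist force passes 120 N, or if a joint passes its speed limit or range.

ROBOT

A 6-joint arm with a two-finger parallel gripper is mounted at the origin on the work surface. World frame = base frame: x ahead of the robot, y to its left, z up, the work surface at z = 0. Lengths are in mm, angles in rad, forces in N, time in s.
With the tool pointing down it reaches from about 300 to 825 mm from the base axis. Payload 5.4 kg.
Tool frame: the origin (TCP) lies midway between the tips of the shut fingers; the grasp point (between the pads) lies env.hold_point_z behind it (env.hold_point_z is the distance from the TCP to the grasp point, in mm); z points along the fingers, y is the line along which they close (so a half turn about z gives the same grasp; the last joint's range is limited). The gripper opens to 92 mm and grips with 3 to 60 N. Pads are 20 mm wide; open, the fingers measure 128 mm over their backs; the gripper's body (75 mm by 189 mm) begins 69 mm behind the grasp point.
Start: joints at [-1.545, 0.158, 1.597, -0, 1.386, -0.21], TCP at [134.309, -559.077, 214.601] pointing down, gripper open.
Joint ranges: [-2.91, 2.91], [-0.94, 2.29], [0.18, 2.7], [-1.29, 4.43], [0.17, 2.64], [-3, 3]. Speed limits (rad/s): [2.57, 2.57, 3.14, 3.14, 3.14, 3.14].

INTERFACE

Orientations are given as a rotation vector (axis times angle).
In Python, from plant import env, jaws, sensors, cams gives the robot as it stands. Calls block until the motion is done:
- env.move_to(position, orientation): joint-space move of the TCP to a pose.
- env.move_straight(position, velocity=150, ori=None, guard=None): straight line of the TCP; ori=None keeps the orientation; velocity is the mean speed in mm/s. With guard (N) it stops when the force on the tool has changed by that much, and returns True; else False.
- env.set_joints(angles): joint-space move.
- jaws.gripper_to(opening, grasp_force=None): finger opening in mm; grasp_force is the grip in N (None keeps the last); returns when the fingers have stopped.
- env.dwell(seconds).
- env.ik(position, orientation): joint angles nearest the present ones, or None.
- sensors.get_state(): the state.
- cams.capture(name): name is "scene" or "side" or "wrist"; returns (picture, depth): 420x560x3 uint8, red, green, blue; 420x560 float32, mm along the optical axis (not along the pixel's ray), 0 where there is no reading.
- cams.camera_info(name): a dict with "fx", "fy", "cx", "cy" (pixels), "position" and "rotation" of the camera in the world; the wrist camera has in their place "mount" (4x4, takes a point from camera to tool coordinates, whose origin is the TCP and whose axes are the flange's). Camera axes: x right, y down, z forward; pixel columns grow to the right and rows downward; lengths in mm; the calibration is good to about 2 mm. A picture is of the moment at which its call begins: read the wrist's pose just before it. camera_info takes no time and is no camera call.
A pose or a line that the arm cannot do raises env.PlanningError and nothing moves.
- env.hand_in(): hands the job in; it is judged then, once.
The state is a dict: "time": time; "joints": joint angles; "joint_velocities": joint speeds; "tau": joint torques, N m; "position": TCP position; "tcp_rot": TCP orientation; "contact_force": force on the tool from outside, world axes, zero at the start; "torque": the same for the moment, N m; "opening": finger opening in mm; "grasp_force": force on a finger pad.
Only numpy, scipy, OpenCV 4.12 (cv2) and the standard library are available. Lean on these libraries where they do the work, as an engineer would, in place of code of your own. Each camera call takes 0.05 s, during which the arm holds its last target. There are 200 camera calls.

## Working session

There is one attempt and no reset: what is moved stays moved. The work goes in short steps, each a Python script; the robot and the scene stay as the last script left them, time stands still between calls to the robot, and variables do not carry over. Pictures are saved under pics/ and viewed, at most 10 in all, crops included, and the job is handed in when it is done.

```bash
ls; mkdir -p pics
python3 - <<'E'
from plant import env, jaws, sensors, cams
import cv2, numpy as np
for n in ("scene","side"):
    p,d=cams.capture(n); np.savez(f"pics/{n}.npz",p=p,d=d)
    cv2.imwrite(f"pics/{n}.png",p[:,:,::-1]); print(n,cams.camera_info(n))
print(cams.camera_info("wrist"),env.hold_point_z); s=sensors.get_state(); print(s)
E
```

```text
pics
scene {'fx': 426.24822297518915, 'fy': 426.24822297518915, 'cx': 281.94001998314866, 'cy': 213.63394894342923, 'position': array([1033.79534415, -692.18786229, 1188.34842974]), 'rotation': array([-2.41462105, -0.90330926,  0.27603983])}
side {'fx': 391.9160382670223, 'fy': 391.9160382670223, 'cx': 277.4568122288876, 'cy': 207.44263030240606, 'position': array([ 46.14977934, 486.53745731, 872.11240082]), 'rotation': array([-0.82072369,  2.57133414, -1.05532412])}
{'fx': 341.5821005899388, 'fy': 341.5821005899388, 'cx': 276.27838744057067, 'cy': 206.89130801403059, 'mount': array([[ 6.29562843e-04, -9.67282131e-01, -2.53702350e-01,
         6.99187339e+01],
       [ 9.99999602e-01,  7.69459808e-04, -4.52191831e-04,
         9.73098849e-01],
       [ 6.32610839e-04, -2.53701964e-01,  9.67282230e-01,
        -1.70608160e+02],
       [ 0.00000000e+00,  0.00000000e+00,  0.00000000e+00,
         1.00000000e+00]])} 18.700000000000003
{'time': 0.1, 'joints': array([-1.54512387e+00,  1.58985196e-01,  1.59806986e+00, -4.28857065e-05,
        1.38622652e+00, -2.10109023e-01]), 'joint_velocities': array([-0.00100297, -0.00334016, -0.00119239,  0.00156339,  0.00033538,
       -0.00041747]), 'tau': array([ 2.24933876e-05, -3.86502779e+01, -3.22960246e+01,  7.03460095e-02,
        3.40339914e-02, -4.82034363e-05]), 'position': array([ 134.2678221 , -558.52586454,  213.73611178]), 'tcp_rot': array([-3.11811125e+00, -3.69321444e-01, -1.78279832e-04]), 'contact_force': array([ 0.5951433 , -0.78210413, -0.65969251]), 'torque': array([0.01544399, 0.05716845, 0.0018741 ]), 'grasp_force': 0.0, 'opening': 91.76078612471714}
```

View pics/scene.png

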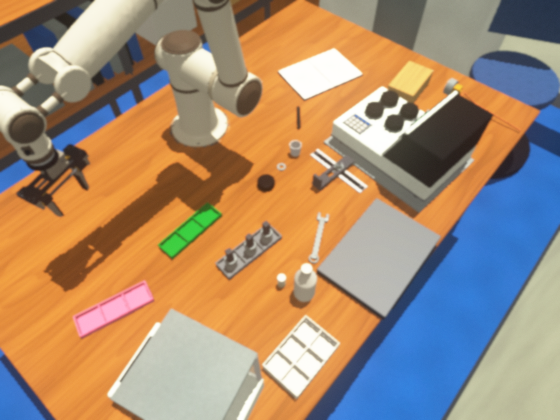

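View pics/side.png

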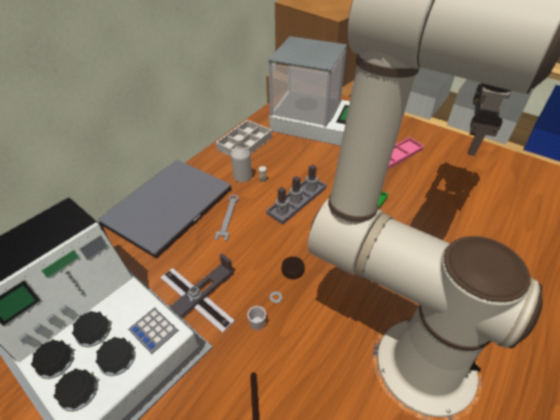

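The scene picture shows four trays: green (190,231), pink (114,309), white 6-well (301,357), and grey with three dark-shanked sockets (249,250). The grey one is meant, as it is the only one with sockets. The clamp lies at (338,170) with its tail at about (320,182), next to the instrument at (410,140). In the side picture the clamp is at (197,293), the tail at (228,265) and the sockets at (282,196), (297,185) and (312,174).

```bash
cat > h.py <<'E'
from plant import env, jaws, sensors, cams
import cv2, numpy as np
from scipy.spatial.transform import Rotation as R
def campose(n):
    c=cams.camera_info(n)
    if n=="wrist":
        s=sensors.get_state(); Rt=R.from_rotvec(s["tcp_rot"]).as_matrix(); m=c["mount"]
        return Rt@m[:3,:3], Rt@m[:3,3]+s["position"], c
    return R.from_rotvec(c["rotation"]).as_matrix(), np.array(c["position"]), c
def ray(P,u,v,z):
    Rm,t,c=P; d=Rm@np.array([(u-c["cx"])/c["fx"],(v-c["cy"])/c["fy"],1.]); return t+d*(z-t[2])/d[2]
def cloud(P,d):
    Rm,t,c=P; v,u=np.mgrid[:420,:560]
    p=np.stack([(u-c["cx"])/c["fx"]*d,(v-c["cy"])/c["fy"]*d,d],-1); q=p@Rm.T+t; q[d==0]=np.nan; return q
def down(yaw): # tool z down, tool y axis at angle yaw+90deg.. x axis at angle yaw
    c,s=np.cos(yaw),np.sin(yaw); return R.from_matrix(np.array([[c,s,0],[s,-c,0],[0,0,-1]])).as_rotvec()
E
python3 - <<'E'
from h import *
s=np.load("pics/scene.npz"); P=campose("scene"); q=cloud(P,s["d"])
S=campose("side"); z=np.load("pics/side.npz"); qs=cloud(S,z["d"])
for n,u,v,zz in [("tail",320,182,62),("stud",338,170,40),("trackA",313,152,5),("trackB",364,188,5),("sk1",229,255,92),("sk2",249,240,92),("sk3",266,228,92),("trayA",221,272,18),("trayB",280,232,18),("cap",266,183,26),("spanner",319,238,5)]:
    print(n,ray(P,u,v,zz).round(),q[v,u].round())
for n,u,v,zz in [("tail",230,262,62),("stud",197,293,40),("sk",282,191,92),("sk",297,179,92),("sk",312,169,92)]:
    print(n,ray(S,u,v,zz).round(),qs[v,u].round())
a=cv2.resize(s["p"][130:285,205:375,::-1],None,fx=4,fy=4,interpolation=cv2.INTER_CUBIC); cv2.imwrite("pics/crop1.png",cv2.resize(a,(650,590)))
E
```

```text
tail [552.  51.  62.] [547.  58.  52.]
stud [557. 148.  40.] [550. 161.  23.]
trackA [421. 182.   5.] [421. 183.   4.]
trackB [659. 169.   5.] [660. 167.   8.]
sk1 [ 531. -352.   92.] [ 528. -350.   85.]
sk2 [ 540. -278.   92.] [ 539. -277.   89.]
sk3 [ 550. -214.   92.] [ 548. -211.   87.]
trayA [ 520. -386.   18.] [ 511. -381.   -2.]
trayB [ 562. -163.   18.] [ 554. -155.    0.]
cap [399. -50.  26.] [397. -49.  24.]
spanner [666. -92.   5.] [667. -93.   7.]
tail [507.  67.  62.] [510.  65.  57.]
stud [525. 175.  40.] [527. 174.  36.]
sk [ 534. -201.   92.] [ 531. -198.   96.]
sk [ 527. -271.   92.] [ 524. -266.   97.]
sk [ 515. -337.   92.] [ 515. -336.   93.]
```

View pics/crop1.png

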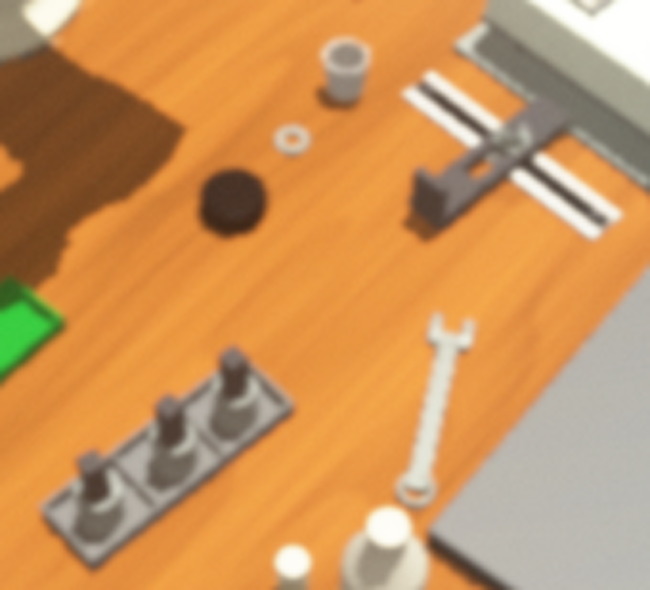

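The crop confirms it. The grey tray holds three sockets with dark shanks, at crop (95,500), (170,445) and (235,395). The clamp runs from its tail at (430,195) to the nut at (512,135), and the toe points at the instrument. Next I take wrist views over the clamp and the tray.

Run:
```python
from h import *
def shot(name,pos,yaw):
    env.move_to(pos,down(yaw)); env.dwell(.3)
    P=campose("wrist"); p,d=cams.capture("wrist"); np.savez(f"pics/{name}.npz",p=p,d=d,R=P[0],t=P[1]); cv2.imwrite(f"pics/{name}.png",p[:,:,::-1])
    s=sensors.get_state(); print(name,s["time"],s["joints"].round(2),s["position"].round(1))
shot("w1",[535,-278,210],0.)
shot("w2",[540,105,210],np.pi/2)
```

```text
w1 2.2333 [-0.68  0.23  1.52 -0.    1.39  0.89] [ 534.8 -278.3  210. ]
w2 4.0083 [-0.03  0.1   1.67 -0.    1.37 -0.03] [540.1 104.6 210. ]
```

View pics/w1.png

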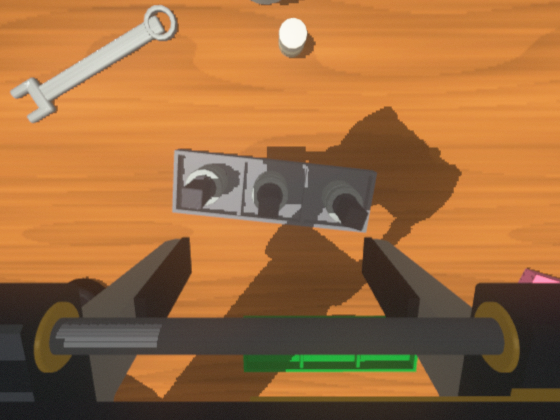

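View pics/w2.png

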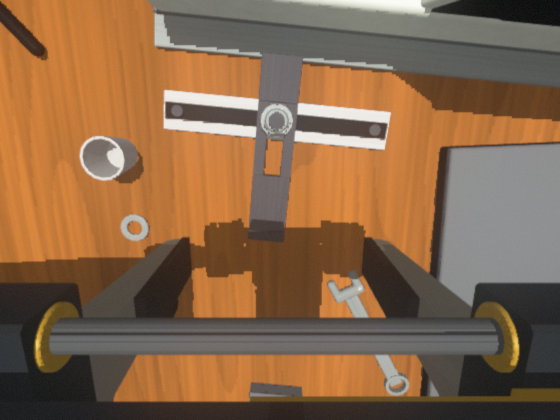

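w1 shows the grey tray with its corners near (175,150), (374,172), (366,231) and (173,212). The shank tops are at about (190,196), (270,203) and (350,212). w2 shows the clamp: the track runs from (164,110) to (388,130), the nut and stud are at (277,120), and the tail's top edge is at (267,237).

Run:
```python
from h import *
ci=cams.camera_info("wrist")
def ld(n): z=np.load(f"pics/{n}.npz"); P=(z["R"],z["t"],ci); return z["p"],z["d"],P,cloud(P,z["d"])
p,d,P,q=ld("w2")
V,U=np.mgrid[:420,:560]
# track: white pixels in box
m=((p.min(-1)>150)&(U>155)&(U<395)&(V>85)&(V<155)).astype(np.uint8)
m=cv2.morphologyEx(m,cv2.MORPH_OPEN,np.ones((3,3)))
pts=np.argwhere(m)[:,::-1]
w=np.array([ray(P,u,v,5)[:2] for u,v in pts],np.float32)
r=cv2.minAreaRect(w); print("track",r, cv2.boxPoints(r).round(1).tolist())
print("z track",np.nanmedian(q[m>0][:,2]))
Z=q[...,2]
k=(np.hypot(U-277,V-120)<22)
for lo,hi in((36,41),(42,50)):
    kk=k&(Z>lo)&(Z<hi); a=q[kk]; print("nut",lo,kk.sum(),a.mean(0).round(1),(a[:,:2].max(0)+a[:,:2].min(0))/2, np.ptp(a[:,:2],axis=0))
k=(abs(U-268)<40)&(V>180)&(V<280)&(Z>50)&(Z<75); a=q[k]; print("tail",k.sum(),a.mean(0).round(1),cv2.minAreaRect(a[:,:2].astype(np.float32)))
k=(abs(U-275)<40)&(V>40)&(V<280)&(Z>17)&(Z<26); a=q[k]; print("strap",cv2.minAreaRect(a[:,:2].astype(np.float32)),np.median(a[:,2]))
b=cv2.resize(p[85:255,220:330,::-1],None,fx=3.5,fy=3.5,interpolation=cv2.INTER_CUBIC)
p,d,P,q=ld("w1"); Z=q[...,2]
m=((Z>86)&(Z<98)&(V<240)&(V>150)&(U>150)&(U<400)).astype(np.uint8)
n,l,st,ce=cv2.connectedComponentsWithStats(m)
for i in range(1,n):
    if st[i,4]>40:
        a=q[l==i]; print("shank",st[i,4],ce[i].round(),a.mean(0).round(1),cv2.minAreaRect(a[:,:2].astype(np.float32)))
k=(Z>12)&(Z<21)&(V<250)&(V>130)&(U>150)&(U<400); a=q[k][:,:2].astype(np.float32)
print("tray",cv2.minAreaRect(a))
c=cv2.resize(p[135:245,160:390,::-1],None,fx=1.8,fy=1.8)
B=np.zeros((600,800,3),np.uint8); B[:b.shape[0],:b.shape[1]]=b[:600]; B[:c.shape[0],386:386+c.shape[1]]=c[:, :414]; cv2.imwrite("pics/crop2.png",B)
```

```text
track ((539.151123046875, 171.83935546875), (40.2172737121582, 239.210693359375), 84.57809448242188) [[418.20001220703125, 163.10000610351562], [656.2999877929688, 140.5], [660.0999755859375, 180.60000610351562], [422.0, 203.1999969482422]]
z track 5.47686698266557
nut 36 296 [539.3 172.2  38.8] [539.31212333 172.41602873] [26.27842211 23.64190499]
nut 42 234 [539.1 172.2  45.2] [538.37760836 172.05858386] [16.29926183 14.81978551]
tail 463 [528.9  63.2  60.3] ((528.822021484375, 61.93294143676758), (10.183730125427246, 35.930152893066406), 85.07487487792969)
strap ((536.7310791015625, 146.15090942382812), (178.39688110351562, 40.074745178222656), 84.57782745361328) 22.410910856060895
shank 507 [193. 197.] [ 539.3 -208.2   95.4] ((538.41455078125, -207.09268188476562), (18.447847366333008, 18.0600528717041), 82.78024291992188)
shank 445 [269. 205.] [ 531.8 -273.    95.8] ((530.7534790039062, -272.9232482910156), (17.864986419677734, 17.968299865722656), 84.30685424804688)
shank 490 [354. 217.] [ 521.2 -347.4   95.3] ((519.9159545898438, -348.2283630371094), (18.539396286010742, 18.47208595275879), 71.61802673339844)
tray ((526.5174560546875, -275.8966064453125), (216.45533752441406, 68.55398559570312), 83.70848846435547)
```

View pics/crop2.png

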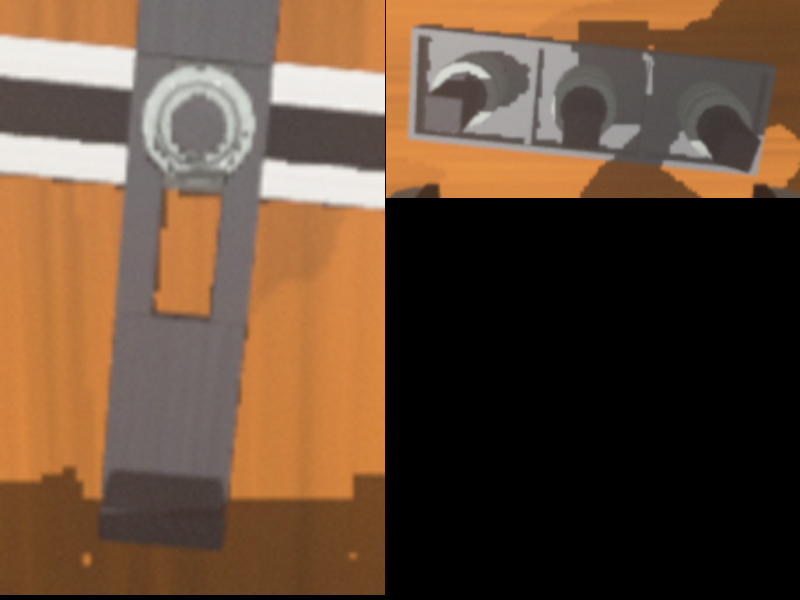

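The crop confirms the targets: the stud, nut and washer are centred, the slot is open behind them, the upturned tail is at the bottom, and the three upright sockets stand in the grey tray. The clamp's x axis points at -5.4°, and the tail is 110.5 mm from the stud, so the strap has about 28 mm to go. I push it now.

```bash
cat >> h.py <<'E'
NUT=np.array([539.2,172.1]); CY=np.radians(-5.4); yv=np.array([-np.sin(CY),np.cos(CY)])
def st(*a):
    s=sensors.get_state(); print(*a,"t",s["time"],"pos",s["position"].round(2),"F",s["contact_force"].round(1),"T",s["torque"].round(2),"op",round(s["opening"],1),"g",round(s["grasp_force"],1)); return s
E
python3 - <<'E'
from h import *
ci=cams.camera_info("wrist"); z=np.load("pics/w2.npz"); q=cloud((z["R"],z["t"],ci),z["d"])
a=q[(np.hypot(q[...,0]-NUT[0],q[...,1]-NUT[1])<17)&(q[...,2]>35)&(q[...,2]<41)][:,:2]
for k in range(-30,30,6):
    e=[]
    for b in range(3):
        t=np.radians(k+90+60*b); pr=a@np.array([np.cos(t),np.sin(t)]); e.append(round(float(np.ptp(pr)),1))
    print(k,e)
jaws.gripper_to(0)
o=down(np.pi/2+CY); g=lambda d,h:[*(NUT-yv*d),h]
env.move_to(g(145,90),o); env.move_straight(g(145,32),150)
st("start"); print(env.move_straight(g(91,32),40,guard=14)); s=st("end")
print("dist",(NUT-s["position"][:2])@yv); env.dwell(.2); st()
E
```

```text
-30 [26.7, 26.9, 26.3]
-24 [26.6, 26.9, 26.3]
-18 [26.3, 26.6, 26.1]
-12 [25.6, 26.1, 25.6]
-6 [24.7, 25.4, 24.8]
0 [23.7, 24.3, 24.1]
6 [24.0, 24.3, 24.3]
12 [25.2, 25.2, 25.3]
18 [26.0, 25.9, 25.9]
24 [26.6, 26.2, 26.4]
start t 6.5167 pos [526.9   28.08  33.42] F [-0.1 -0.8  0.1] T [-0.03 -0.04  0.04] op 0.6 g 0.0
True
end t 7.6667 pos [530.06  76.2   31.86] F [ 0.2 -2.   1.6] T [-0.28 -0.1  -0.06] op 0.6 g 0.7
dist 96.33341352173456
t 7.8667 pos [529.39  76.16  31.38] F [ 0.  -0.1 -0.4] T [-0.04 -0.09 -0.01] op 0.2 g 0.0
```

The strap stopped at 96.3 mm (82 + 5 + about 9.5), so it is home. The nut's hexagon fits best at about +3°, not at the track's -5°. I check the strap and nut from a second view, then re-measure the first socket in the same view geometry and grasp it.

```bash
cat >> h.py <<'E'
V,U=np.mgrid[:420,:560]
def look(xy,dz,yaw=np.pi/2):
    "wrist view with target at same image place as nut in w2; dz = height over nut"
    env.move_to([xy[0]+.9,xy[1]-67,210+dz],down(yaw)); env.dwell(.25)
    P=campose("wrist"); p,d=cams.capture("wrist"); return p,d,P,cloud(P,d)
def shank(xy):
    p,d,P,q=look(xy,52); a=q[(np.hypot(q[...,0]-xy[0],q[...,1]-xy[1])<20)&(q[...,2]>88)&(q[...,2]<100)]
    a=a[a[:,2]>np.median(a[:,2])-3]
    r=cv2.minAreaRect(a[:,:2].astype(np.float32)); ang=(r[2]+45)%90-45
    print("shank",a.mean(0).round(1),r,"yaw",round(ang,1)); return np.array(r[0]),ang
E
python3 - <<'E'
from h import *
s=sensors.get_state()["position"]; o=down(np.pi/2+CY)
env.move_straight([*(s[:2]-yv*12),32],150); env.move_straight([*(s[:2]-yv*25),100],250)
jaws.gripper_to(50)
p,d,P,q=look(NUT,0); cv2.imwrite("pics/w3.png",p[:,:,::-1]); np.savez("pics/w3.npz",p=p,d=d,R=P[0],t=P[1])
a=q[(np.hypot(q[...,0]-531,q[...,1]-90)<35)&(q[...,2]>57)&(q[...,2]<70)]; r=cv2.minAreaRect(a[:,:2].astype(np.float32)); print("tail",r,"dist",(NUT-r[0])@yv)
for lo,hi in((36,41),(42,50)):
    a=q[(np.hypot(q[...,0]-NUT[0],q[...,1]-NUT[1])<17)&(q[...,2]>lo)&(q[...,2]<hi)][:,:2]
    print("nut",a.mean(0),cv2.minEnclosingCircle(a.astype(np.float32)))
    W=[(sum(np.ptp(a@np.array([np.cos(t),np.sin(t)])) for t in np.radians(k+90+60*np.arange(3))),k) for k in range(-30,30)]; print(min(W))
xy,ang=shank((538.4,-207.1)); st()
xy2,ang2=xy,ang
E
```

```text
tail ((531.5399780273438, 90.68161010742188), (10.458173751831055, 35.335357666015625), 85.04025268554688) dist 81.77792394410406
nut [539.14516096 172.2711676 ] ((539.22998046875, 172.08746337890625), 13.560131072998047)
(np.float64(71.4366493851264), 3)
nut [539.24431854 172.25321157] ((539.1968383789062, 172.1419677734375), 8.154788970947266)
(np.float64(47.41434466625901), -30)
shank [ 538.1 -206.4   96.3] ((538.0914916992188, -206.4810791015625), (17.850374221801758, 17.943906784057617), 82.3902359008789) yaw -7.6
t 11.975 pos [ 539.55 -273.4   262.  ] F [-0.5 -0.2  0.2] T [-0.07 -0.07  0.02] op 49.7 g 0.0
```

The strap is home (tail 81.8 mm from the stud), and the nut is at (539.2, 172.1) with yaw 3°. I try the first socket.

```bash
cat >> h.py <<'E'
K=53.5  # TCP height over socket rim when gripped
def pick(xy,ang):
    o=down(np.radians(90+ang)); jaws.gripper_to(44)
    env.move_to([*xy,125],o); env.move_straight([*xy,4+K],120); env.dwell(.15)
    jaws.gripper_to(0,40); s=st("gripped"); env.move_straight([*xy,130],200); return s["position"]
def tryfit(off=(0,0),nyaw=3.,z0=52):
    o=down(np.radians(90+nyaw)); x,y=NUT+off
    env.move_to([x,y,z0+K],o); env.dwell(.25); s=st("above")
    hit=env.move_straight([x,y,24+K],25,guard=12); s=st("down"); print("hit",hit,"rim over washer",round(s["position"][2]-K-25,2)); return s
E
python3 - <<'E'
from h import *
pick((538.1,-206.5),-7.6); tryfit()
E
```

```text
gripped t 14.3083 pos [ 538.24 -206.57   57.61] F [-0.2  0.3  0.9] T [-0.08 -0.08 -0.03] op 17.9 g 40.0
above t 16.4917 pos [539.55 171.31 105.59] F [-0.4  0.4 -3.4] T [ 0.04 -0.05  0.03] op 17.4 g 40.0
down t 17.7583 pos [539.39 172.12  77.74] F [ 0.2 -0.7 -3.4] T [ 0.03 -0.12  0.02] op 17.8 g 40.0
hit False rim over washer -0.76
```

It went down with no catch, and the rim reads about at washer height. I feel for the washer and look.

Run:
```python
from h import *
s=st("now"); x,y=NUT
print(env.move_straight([x,y,22.5+K],15,guard=8)); st("pushed"); env.dwell(.3); st("settled")
P=campose("wrist"); p,d=cams.capture("wrist"); q=cloud(P,d)
for n in("scene","side"):
    pp,dd=cams.capture(n); qq=cloud(campose(n),dd); np.savez(f"pics/{n}2.npz",p=pp,d=dd)
    if n=="scene": A=pp[110:210,270:400]
    else: B=pp[210:330,130:290]
a=cv2.resize(A,(400,300)); b=cv2.resize(B,(400,300)); c=cv2.resize(p,(400,300))
cv2.imwrite("pics/fit.png",np.vstack([np.hstack([a,b]),np.hstack([c,c*0])])[:,:,::-1])
```

```text
now t 17.7583 pos [539.39 172.12  77.74] F [ 0.2 -0.7 -3.4] T [ 0.03 -0.12  0.02] op 17.8 g 40.0
False
pushed t 18.0083 pos [539.13 172.08  75.92] F [ 0.9  0.5 -3.6] T [ 0.05 -0.12 -0.06] op 17.4 g 40.0
settled t 18.3083 pos [539.24 172.12  76.05] F [ 0.8 -0.2 -3.8] T [ 0.06 -0.11 -0.02] op 17.8 g 40.0
```

View pics/fit.png

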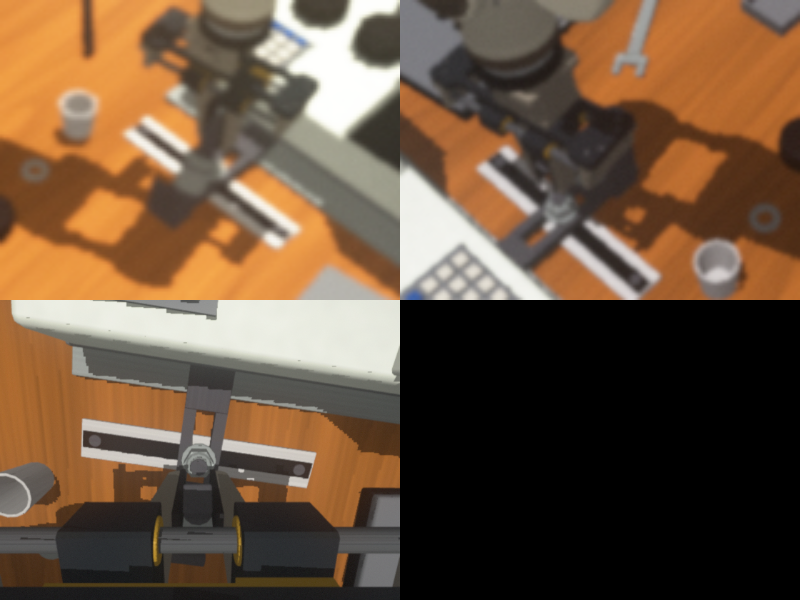

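Run:
```python
from h import *
P=campose("wrist"); p,d=cams.capture("wrist"); q=cloud(P,d); np.savez("pics/w4.npz",p=p,d=d,R=P[0],t=P[1])
cv2.imwrite("pics/c4.png",cv2.resize(p[185:360,215:345,::-1],(440,590),interpolation=cv2.INTER_CUBIC))
for v in range(195,330,6): print(v,[tuple(int(x) for x in q[v,u].round()) if d[v,u] else None for u in (265,277,289)])
```

```text
195 [(530, 191, 22), (538, 188, 5), (547, 188, 6)]
201 [(530, 187, 22), (538, 188, 25), (547, 184, 5)]
207 [(530, 184, 26), (538, 184, 25), (546, 184, 24)]
213 [(530, 180, 29), (538, 184, 39), (546, 184, 38)]
219 [(531, 179, 38), (538, 180, 40), (546, 180, 39)]
225 [(531, 176, 40), (538, 178, 46), (546, 176, 40)]
231 [(531, 171, 39), (539, 174, 46), (546, 174, 45)]
237 [(531, 168, 41), (539, 170, 45), (546, 170, 45)]
243 [(531, 163, 38), (539, 166, 46), (547, 164, 38)]
249 [(531, 143, 0), (540, 144, 1), (548, 153, 22)]
255 [(531, 145, 16), (540, 144, 11), (548, 149, 23)]
261 [(533, 181, 108), (538, 181, 108), (543, 182, 108)]
267 [(533, 178, 108), (538, 179, 109), (544, 179, 109)]
273 [(533, 176, 111), (538, 177, 111), (544, 177, 110)]
279 [(533, 174, 111), (539, 174, 111), (544, 175, 112)]
285 [(534, 173, 115), (539, 172, 113), (544, 173, 113)]
291 [(534, 171, 116), (539, 171, 115), (544, 171, 116)]
297 [(534, 168, 117), (539, 169, 117), (544, 169, 116)]
303 [(534, 155, 98), (540, 155, 99), (545, 155, 98)]
309 [(534, 142, 83), (540, 142, 82), (547, 142, 82)]
315 [(534, 137, 81), None, (547, 137, 80)]
321 [(535, 197, 179), (537, 197, 178), (540, 198, 179)]
327 [(535, 197, 181), (537, 197, 181), (540, 198, 181)]
```

View pics/c4.png

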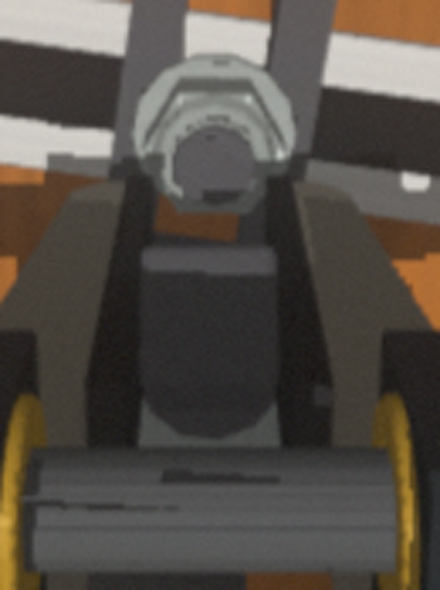

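The socket is not on the nut. The crop shows the bare nut and stud at (210,150), with the shank leaning between the fingers: its top face is at (210,260) and its body swings toward the bottom. The low, fast transfer clipped the strap's tail, and the socket pivoted about 37° in the grip. To mend it, I'll lift straight up, tilt the tool so the socket stands upright, set it on clear bench and regrip.

Run:
```python
from h import *
x,y=NUT
env.move_straight([x,y,200],200); env.dwell(.2)
P=campose("wrist"); s=st("up"); p,d=cams.capture("wrist"); q=cloud(P,d)
def plane(u0,u1,v0,v1):
    a=q[v0:v1,u0:u1].reshape(-1,3); a=a[~np.isnan(a[:,0])]; c=np.median(a,0); a=a[np.linalg.norm(a-c,axis=1)<15]; c=a.mean(0)
    n=np.linalg.svd(a-c)[2][2]; return c,n*np.sign(n[2]),len(a)
A=plane(262,292,261,299); B=plane(262,292,303,312); print("top",A,"\nback",B)
for c,n,_ in(A,B): print("tilt yz",np.degrees(np.arctan2(n[1],n[2])))
print("strap tail check", [q[v,u].round() for u,v in ((277,300),)])
def uq(pos,th):
    o=(R.from_euler("x",th,degrees=True)*R.from_rotvec(down(np.radians(93)))).as_rotvec(); return env.ik(pos,o)
for th in(30,37,40): print(th,uq([500,-80,130],th),uq([500,-80,200],th))
for n in("scene","side"):
    pp,dd=cams.capture(n); np.savez(f"pics/{n}3.npz",p=pp,d=dd)
a=np.load("pics/scene3.npz")["p"][60:210,250:450]; b=np.load("pics/side3.npz")["p"][150:300,130:330]
cv2.imwrite("pics/tilt.png",np.vstack([cv2.resize(np.hstack([a,b]),(800,300),interpolation=cv2.INTER_CUBIC),np.pad(cv2.resize(p[180:360,190:370],(300,300)),((0,0),(0,500),(0,0)))])[:,:,::-1])
```

```text
up t 19.475 pos [538.13 171.99 198.07] F [-0.2 -0.3 -3.3] T [-0.   -0.09  0.01] op 18.4 g 40.0
top (array([537.38193471, 174.41262155, 234.30745949]), array([-0.03616648,  0.57004183,  0.82081928]), 1139) 
back (array([538.984627  , 144.06688933, 206.46365301]), array([ 0.03976556, -0.75218944,  0.65774596]), 230)
tilt yz 34.77917058739681
tilt yz -48.832190336502734
strap tail check [array([538., 163., 232.])]
30 [-0.66694792  0.24155016  1.7677003   0.40538606  1.48305996 -0.8277632 ] [-0.66694792  0.15774687  1.71511842  0.40403911  1.60845747 -0.77407926]
37 [-0.71296952  0.3072707   1.73530757  0.4726656   1.55847266 -0.88375943] [-0.71296952  0.21829867  1.6908731   0.47553701  1.67720166 -0.82282248]
40 [-0.73063921  0.33731504  1.72083328  0.49930255  1.59108863 -0.90476152] [-0.73063921  0.24594361  1.68027494  0.50427879  1.7067936  -0.84114498]
```

View pics/tilt.png

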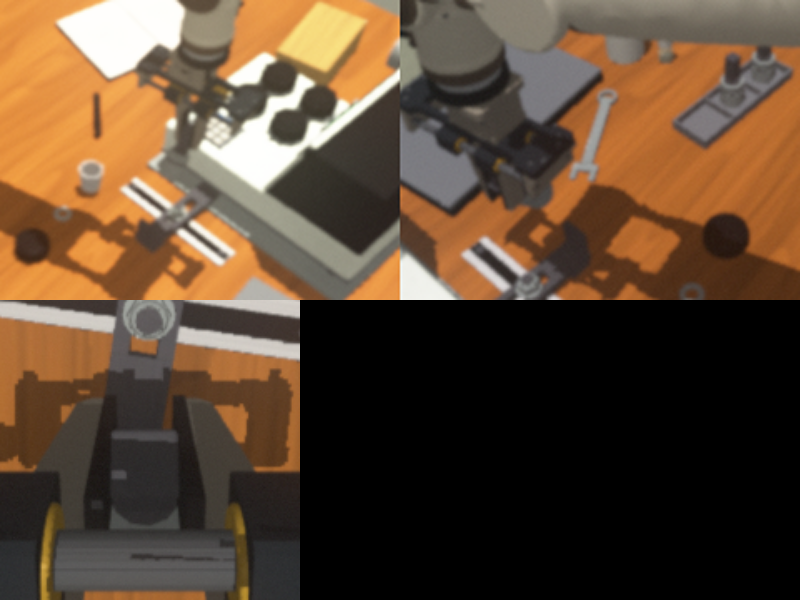

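The pictures show the socket tilted below the fingers (side crop (540,190)), with its top face 35° off. The tray's end compartment is empty and nothing else has moved. I stand the socket upright on clear bench at about (500,-80).

Run:
```python
from h import *
Rt=R.from_euler("x",35,degrees=True)*R.from_rotvec(down(np.radians(93)))
o=Rt.as_rotvec()
env.move_to([500,-60,160],o); env.move_straight([500,-60,75],120); env.dwell(.2); st("over")
print(env.move_straight([500,-60,55],15,guard=7)); s=st("touch")
jaws.gripper_to(40); s=st("open")
env.move_straight(s["position"]-Rt.as_matrix()[:,2]*70,150)
xy,ang=shank((502,-79)); p,d,P,q=look(NUT,0)
a=q[(np.hypot(q[...,0]-531,q[...,1]-85)<40)&(q[...,2]>57)&(q[...,2]<70)]; r=cv2.minAreaRect(a[:,:2].astype(np.float32)); print("tail",r,"dist",(NUT-r[0])@yv); st()
```

```text
over t 21.6667 pos [500.55 -60.43  75.75] F [ 0.1 -0.7 -3.8] T [-0.6  -0.07 -0.02] op 17.7 g 40.0
True
touch t 22.5833 pos [500.05 -59.94  61.07] F [-0.5 -0.9  4.8] T [-0.05  0.1   0.01] op 17.7 g 40.0
open t 23.0917 pos [499.   -59.3   59.72] F [-0.   0.7  0.2] T [-0.34 -0.1  -0.02] op 40.0 g 0.0
shank [501.9 -78.   92.3] ((501.8658752441406, -78.4782485961914), (17.376497268676758, 17.77827262878418), 0.18373729288578033) yaw 0.2
tail ((531.4866943359375, 90.58949279785156), (10.466795921325684, 35.408287048339844), 85.44931030273438) dist 81.87464687211947
t 25.9833 pos [540.4  104.18 210.28] F [ 0.1 -1.2 -0.7] T [-0.06 -0.16 -0.01] op 39.8 g 0.0
```

The socket stands upright at (501.9,-78.4) with yaw 0.2°, and the strap is still home. I regrip it, carry it well above the tail this time, and try it.

```bash
python3 - <<'E'
s=open('h.py').read()
s=s.replace("def pick(xy,ang):","def pick(xy,ang,z=4):").replace("4+K],120)","z+K],120)").replace("env.move_to([*xy,125],o)","env.move_to([*xy,145],o)").replace("env.move_straight([*xy,130],200)","env.move_straight([*xy,160],200)")
s=s.replace("env.move_to([x,y,z0+K],o); env.dwell(.25)","env.move_to([x,y,160],o); env.move_straight([x,y,z0+K],120); env.dwell(.2)")
open('h.py','w').write(s)
E
python3 - <<'E'
from h import *
pick((501.9,-78.4),.2,0); tryfit()
P=campose("wrist"); p,d=cams.capture("wrist"); q=cloud(P,d)
for v in range(200,300,8): print(v,[tuple(int(x) for x in q[v,u].round()) if d[v,u] else None for u in (265,277,289)])
E
```

```text
gripped t 28.6333 pos [502.04 -78.49  53.61] F [ 1.2 -0.8  0.7] T [-0.07 -0.14 -0.03] op 17.7 g 40.0
above t 31.1167 pos [540.1  172.11 106.7 ] F [ 0.1  0.5 -3.2] T [-0.08 -0.13 -0.01] op 17.5 g 40.0
down t 32.3833 pos [539.24 172.12  78.42] F [-4.9 -0.6  6. ] T [-0.21  0.78  0.02] op 17.9 g 40.0
hit False rim over washer -0.08
200 [(530, 188, 26), (538, 190, 34), (546, 189, 25)]
208 [(531, 189, 49), (538, 190, 54), (545, 189, 48)]
216 [(531, 189, 68), (538, 190, 69), (545, 189, 66)]
224 [(531, 185, 69), (538, 185, 68), (545, 185, 69)]
232 [(532, 182, 74), (538, 182, 73), (545, 183, 74)]
240 [(532, 181, 83), (538, 181, 83), (544, 181, 84)]
248 [(532, 180, 94), (538, 181, 96), (544, 181, 94)]
256 [(533, 181, 105), (538, 181, 104), (544, 181, 104)]
264 [(533, 181, 114), (538, 181, 112), (543, 181, 112)]
272 [(533, 179, 117), (538, 179, 117), (543, 180, 118)]
280 [(533, 175, 117), (539, 175, 117), (544, 176, 117)]
288 [(534, 172, 118), (539, 172, 117), (544, 172, 117)]
296 [(534, 169, 119), (539, 168, 118), (544, 168, 117)]
```

It is seated: the socket's shoulder is at 69 mm (25+44), the shank top at 117 mm (25+92), its face is vertical, and the washer pushes back. The first socket fits. I confirm that it is at rest and that the other two sockets are standing, then hand in.

Run:
```python
from h import *
env.dwell(.4); st("rest")
p,d=cams.capture("side"); P=campose("side"); q=cloud(P,d)
a=q[(q[...,2]>80)&(q[...,2]<102)&(abs(q[...,0]-528)<40)&(q[...,1]>-390)&(q[...,1]<-160)]
for y in(-273,-348,-207): b=a[abs(a[:,1]-y)<20]; print(y,len(b),b.mean(0).round() if len(b) else None)
if all((abs(a[:,1]-y)<20).sum()>5 for y in(-273,-348)): print(env.hand_in())
```

```text
rest t 32.8333 pos [539.23 172.14  78.42] F [-4.1 -0.8  6.6] T [-0.29  0.84 -0.  ] op 17.5 g 40.0
-273 0 None
-348 0 None
-207 0 None
```

Run:
```python
from h import *
p,d=cams.capture("scene"); q=cloud(campose("scene"),d)
a=q[(q[...,2]>78)&(q[...,2]<102)&(abs(q[...,0]-528)<40)&(q[...,1]>-390)&(q[...,1]<-160)]
for y in(-273,-348,-207): b=a[abs(a[:,1]-y)<20]; print(y,len(b),b.mean(0).round() if len(b) else None)
if all((abs(a[:,1]-y)<20).sum()>5 for y in(-273,-348)): print(env.hand_in())
```

```text
-273 56 [ 533. -272.   92.]
-348 56 [ 522. -348.   92.]
-207 0 None
the job is handed in; nothing more can be done
None
```

I handed the job in with the strap fully home, the fitting socket (the first one tried) gripped and seated on the nut down to the washer, and the other two upright in the tray; on the first approach it clipped the strap's tail and tilted in the grip, so I stood it on clear bench and regripped it.

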